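# Bring the rolling pin over on the handled pastry board

## Task

Pick up the dark pastry board by its overhead handle, carry it across the counter with the rolling pin lying loose on it, and set it down gently on the rubber mat, centred and square with the mat; the pin must never roll off the board, and as it is clean for the pastry you must not touch it. Once over the mat and before lowering, steady the board in the air until the pin has stayed nearly still at the middle of the board, under the handle, for two full seconds. Then set the board down, let go and leave the pin lying still at the middle of the board, and do not disturb the other things on the counter.

Things in the scene. Friction and masses are not known exactly. Their poses are not given: they have to be found in the camera images.
- board: Dark wooden pastry board, loose, 0.54 kg with its wire handle (-10 to +15%), balanced under the handle. Origin: centre of the underside; x along the handle's grip, y across it, z up. Plate 300 mm by 300 mm, 10 mm thick. A batten 14 mm high closes each x end (inner faces at x = +-138 mm); the edges at y = +-150 mm have no rim: the pin rolls off there.
- board_grip (a point): Centre of the light wooden grip bar on the wire hoop, 175 mm above the board's underside, over its middle when the hoop is unbent. Bar 130 mm long (board x), 26 mm wide (board y), 28 mm high. The wire (3 mm) rises from the battens at x = +-144 mm, y = 0, and bends inwards 135 mm above the underside. Free height between plate and bar: 151 mm.
- hoop (a joint): Bend of the springy wire hoop about the board's x at its feet, 20 mm above the underside: angle of the hoop relative to the board, 0 when unbent, positive when the grip leans to board -y. Spring 4.5 N m/rad, quickly damped. A held board so sags towards the pin: pin weight times its offset divided by 4.5, e.g. 0.039 rad with 0.3 kg at 60 mm, on top of the hand's own tilt.
- pin: White rolling pin with red handles, loose on the board, axis along the board's x (parallel to the grip bar). Hollow barrel 80 mm thick, 150 mm long; 250 mm over the handles (28 mm thick); 0.30 kg (-15 to +20%). Origin: on its axis at mid length, 50 mm above the board's underside; x along its axis, y and z turn as it rolls. It starts at rest 45 to 80 mm from the middle, on the board's +y side.
- board_mid (a point): Centre of the board's upper face, 10 mm above its underside: the pin belongs over this middle line (board y = 0). The pin rolls along board y without slipping. Board tilted by A and accelerated sideways by a: it rolls relative to the board at about 0.7 (g sin A - a), downhill and against a, less a constant rolling drag of 0.7 x 0.0125 g, so it stays put by itself under about 0.012 rad.
- mat: Black rubber service mat with a grey border, fixed on the counter, 340 mm (x) by 340 mm (y), 4 mm thick. Origin: centre of the underside; its x is the way the board's handle should run, either way round.
- vase: Small glass bud vase with dried orange flowers, loose, 76 mm wide, flowers up to about 230 mm high; a bystander at the far side. Origin: centre of the underside.
- mug: Blue mug, 80 mm wide, 90 mm high, handle to its +y; a bystander at the far side. Origin: centre of the underside.
- doughnut: Pink doughnut on a white plate 130 mm wide, 48 mm high in all; a bystander at the far side. Origin: centre of the underside.

How it is judged:
By the outcome, as a careful person would: the job done as asked, in the order asked, and still so for the second after the job is handed in, with the robot touching nothing.
It also fails if it takes over 61 s, if anything falls off the work surface, if the arm or the gripper's body presses on something with over 40 N, if the wrist force passes 120 N, or if a joint passes its speed limit or range.

## Robot

A 6-joint arm with a two-finger parallel gripper is mounted at the origin on the work surface. World frame = base frame: x ahead of the robot, y to its left, z up, the work surface at z = 0. Lengths are in m, angles in rad, forces in N, time in s.
With the tool pointing down it reaches from about 0.375 to 0.925 m from the base axis. Payload 5.7 kg.
Tool frame: the origin (TCP) lies midway between the tips of the shut fingers; the grasp point (between the pads) lies 19 mm behind it; z points along the fingers, y is the line along which they close (so a half turn about z gives the same grasp; the last joint's range is limited). The gripper opens to 88 mm and grips with 3 to 60 N. Pads are 20 mm wide; open, the fingers measure 115 mm over their backs; the gripper's body (75 mm by 178 mm) begins 61 mm behind the grasp point.
Start: joints at [-0.115, 0.359, 1.51, -0, 1.272, -0.115], TCP at [0.6, -0, 0.223] pointing down, gripper open.
Joint ranges: [-2.97, 2.97], [-1.01, 2.36], [0.21, 2.38], [-0.96, 4.11], [0.2, 2.71], [-2.98, 2.98]. Speed limits (rad/s): [2.39, 2.39, 3.14, 3.14, 3.14, 3.14].

## Interface

Orientations are given as a unit quaternion [x, y, z, w].
In Python, from bench import move_ptp, servo_line, goto_joints, move_gripper, sleep, inverse_kinematics, capture, PlanningError, close_job, spot_in, silhouettes, current_clock, current_joint_pos, current_qvel, current_joint_torque, current_position, current_orientation, current_force, current_torque, current_finger_gap, current_grip_force gives the robot as it stands. Calls block until the motion is done:
- move_ptp(position, orientation): joint-space move of the TCP to a pose.
- servo_line(position, orientation=None, rate=0.15, contact_N=None): straight line of the TCP; orientation=None keeps the orientation; rate is the mean speed in m/s. With contact_N (N) it stops when the force on the tool has changed by that much, and returns True; else False.
- goto_joints(angles): joint-space move.
- move_gripper(opening): finger opening in m; the grip force is fixed at half the most; returns when the fingers have stopped.
- sleep(seconds).
- inverse_kinematics(position, orientation): joint angles nearest the present ones, or None.
- capture(name): name is "scene" or "side" or "wrist"; returns a dict with "image" (384x512x3 uint8, blue, green, red), "range_z" (384x512 float32, m along the optical axis (not along the pixel's ray), 0 where there is no reading), "intrinsics" (3x3 intrinsics, pixels), "k1" (the pictures are not rectified: a ray, as slopes to the right and down, at radius r is drawn at 1 + k1 r^2 times it, then the intrinsics apply), "R" (3x3) and "t" (3): a world point X has camera coordinates R X + t. Camera axes: x right, y down, z forward; pixel columns grow to the right and rows downward; lengths in m; the calibration is good to about 2 mm. A picture is of the moment at which its call begins.
A pose or a line that the arm cannot do raises PlanningError and nothing moves.
- close_job(): hands the job in; it is judged then, once.
Trained networks look in the newest picture that a camera, given by its name, has taken for a name from the list of things; names that differ only in an ending like _2 or _b are one class to them, and where a whole thing is asked for, a point or a joint stands for the part that bears it (a point fixed in the world has none). Each returns a list of dicts, best first, with "conf" (0 to 1); they miss things now and then, are a little off and sometimes report something else, mostly with a low value. They report only what shows in the picture. A call takes as long as a camera call.
- spot_in(camera, query): "xy" ([column, row] in pixels, amid what is visible of it).
- silhouettes(camera, query): "region" (384x512 bool, what is visible of it) and "xy" ([column, row] in pixels, amid what is visible of it).
Readings, each from a call of its own:
- current_clock(): time.
- current_joint_pos(): joint angles.
- current_qvel(): joint speeds.
- current_joint_torque(): joint torques, N m.
- current_position(): TCP position.
- current_orientation(): TCP orientation.
- current_force(): force on the tool from outside, world axes, zero at the start.
- current_torque(): the same for the moment, N m.
- current_finger_gap(): finger opening in m.
- current_grip_force(): force on a finger pad.
Only numpy, scipy, OpenCV 4.12 (cv2) and the standard library are available. Lean on these libraries where they do the work, as an engineer would, in place of code of your own. Each camera call takes 0.05 s, during which the arm holds its last target. There are 200 camera calls.

## Working session

There is one attempt and no reset: what is moved stays moved. The work goes in short steps, each a Python script; the robot and the scene stay as the last script left them, time stands still between calls to the robot, and variables do not carry over. Pictures are saved under pics/ and viewed, at most 10 in all, crops included, and the job is handed in when it is done.

```bash
ls; mkdir -p pics; python3 - <<'E'
from bench import *
import cv2,numpy as np
ims=[]
for c in("scene","side"):
    d=capture(c);ims.append(d["image"]);print(c,d["intrinsics"].tolist(),d["k1"],d["R"].tolist(),d["t"].tolist())
    for q in("board","board_grip","pin","mat","vase","mug","doughnut"):
        print(q,[(np.round(s["xy"],1).tolist(),round(s["conf"],2)) for s in spot_in(c,q)][:3])
d=capture("wrist");ims.append(d["image"])
cv2.imwrite("pics/a.png",np.vstack([np.hstack(ims[:2])])[:, :] if 0 else cv2.resize(np.hstack(ims[:2]),(800,300)))
cv2.imwrite("pics/b.png",ims[0])
print(current_clock(),current_position(),current_orientation())
E
```

```text
pics
scene [[454.63532425749105, 0.0, 249.4696089169541], [0.0, 454.63532425749105, 193.21256065366876], [0.0, 0.0, 1.0]] -0.17796364243199683 [[-0.3468138484467365, 0.9379201803593278, -0.0050882020685219355], [0.8032320250472554, 0.2942005084957136, -0.5179424434619633], [-0.48429171835170737, -0.1837166189422982, -0.8554003363690951]] [0.2260744720561354, -0.44281378334844224, 1.3449771758399407]
board [([371.2, 205.7], 0.65)]
board_grip [([397.4, 158.3], 0.59)]
pin [([406.5, 200.3], 0.94)]
mat [([159.2, 154.0], 0.89)]
vase [([224.3, 266.7], 0.79)]
mug [([151.1, 229.6], 0.82)]
doughnut [([301.0, 304.4], 0.88), ([226.4, 270.5], 0.35)]
side [[383.4814944187688, 0.0, 250.4713419679083], [0.0, 383.4814944187688, 191.2693578659072], [0.0, 0.0, 1.0]] -0.08424178290758223 [[-0.9719821027538357, -0.23500120310059205, -0.005022595694115881], [-0.1808322563869362, 0.7612449990356459, -0.6227405129692692], [0.15016819562158182, -0.6043843859535862, -0.7824123126838334]] [0.599624485379917, 0.1761890328803954, 0.899340348270516]
board [([279.3, 311.8], 0.62)]
board_grip [([287.2, 291.4], 0.56)]
pin [([279.9, 344.3], 0.84), ([216.2, 146.5], 0.67)]
mat [([319.0, 156.6], 0.65)]
vase [([186.8, 186.5], 0.86), ([279.9, 314.4], 0.54), ([317.2, 158.9], 0.19)]
mug [([214.5, 148.1], 0.8), ([292.5, 293.3], 0.48)]
doughnut []
0.85 [6.00003384e-01 1.58818498e-06 2.22657877e-01] [7.07094975e-01 7.07118587e-01 1.65875637e-07 2.92878899e-06]
```

View pics/a.png

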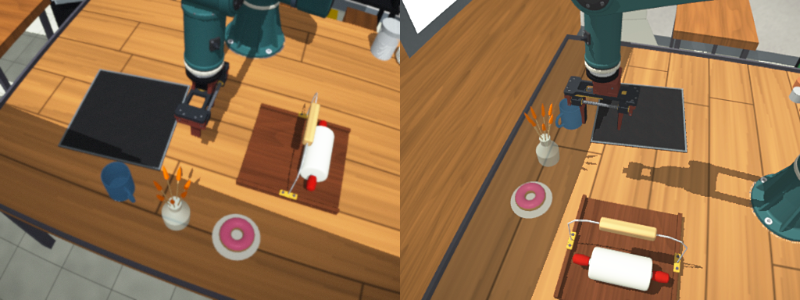

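View pics/b.png

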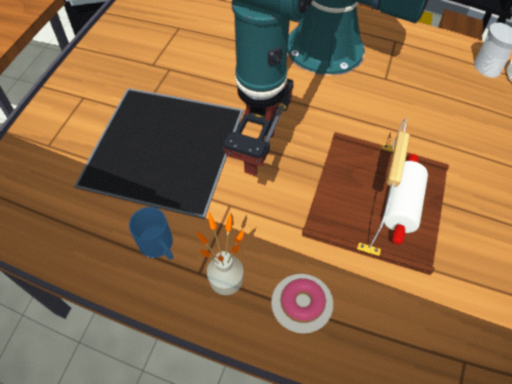

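The scene picture shows the board at right (~375,205) with the pin at (406,200) on its near-edge side and the grip at (398,160). The mat is at left (160,155). The mug, vase and doughnut line the far edge. I'll measure these with masks and depth from both cameras.

```bash
cat > h.py <<'E'
from bench import *
import cv2,numpy as np
def cloud(d,mask=None):
    z=d["range_z"];m=z>0
    if mask is not None:m=m&mask
    v,u=np.nonzero(m)
    p=cv2.undistortPoints(np.float64(np.c_[u,v])[:,None],d["intrinsics"],np.array([d["k1"],0,0,0.]))[:,0]
    zz=z[v,u].astype(float);X=np.c_[p*zz[:,None],zz]
    return (X-d["t"])@d["R"]
def ray(d,px):
    p=cv2.undistortPoints(np.float64([[px]]),d["intrinsics"],np.array([d["k1"],0,0,0.]))[0,0]
    r=d["R"].T@np.r_[p,1];return -d["R"].T@d["t"],r/np.linalg.norm(r)
def rect(P):
    (c,s,a)=cv2.minAreaRect(np.float32(P[:,:2]*1000));return np.round(c,1),np.round(s,1),round(a,2)
E
python3 - <<'E'
from h import *
D={}
for c in("scene","side"):
    d=D[c]=capture(c)
    for q in("board_grip","board","pin","mat","vase","mug","doughnut"):
        for s in silhouettes(c,q)[:2]:
            P=cloud(d,s["region"])
            if len(P)<20: continue
            print(c,q,round(s["conf"],2),np.round(s["xy"],0),len(P),"med",np.round(np.median(P,0),3),"zpct",np.round(np.percentile(P[:,2],[2,50,98]),3),"rect",*rect(P))
    P=cloud(d); P=P[(abs(P[:,0]-.5)<.5)&(abs(P[:,1])<.7)]
    np.save(f"{c}.npy",P)
    for n,lo,hi,ylo in(("bar",.16,.2,.15),("plate",.006,.014,.1),("pinish",.06,.12,.15)):
        Q=P[(P[:,2]>lo)&(P[:,2]<hi)&(P[:,1]>ylo)]
        if len(Q)>20:print(c,n,len(Q),np.round(np.median(Q,0),3),*rect(Q))
E
```

```text
scene board_grip 0.78 [398. 158.] 719 med [0.49  0.261 0.188] zpct [0.168 0.188 0.191] rect [422.5 269.3] [ 39.4 255.5] 83.72
scene board 0.7 [369. 205.] 11968 med [0.507 0.241 0.011] zpct [0.006 0.011 0.189] rect [419.9 262.4] [422.3 309.7] 1.25
scene mat 0.7 [161. 154.] 13854 med [ 0.532 -0.284  0.004] zpct [0.    0.004 0.008] rect [ 511.4 -294.1] [343.8 344.9] 5.6
scene vase 0.69 [225. 270.] 1626 med [0.795 0.001 0.075] zpct [0.003 0.075 0.218] rect [754.6 -25.1] [150.7  86.4] 31.3
scene mug 0.88 [150. 228.] 1652 med [ 0.753 -0.19   0.053] zpct [0.004 0.053 0.091] rect [ 756.4 -175.2] [ 79.7 106.4] 2.44
scene doughnut 0.63 [300. 305.] 2790 med [0.787 0.163 0.03 ] zpct [0.009 0.03  0.048] rect [780.7 161.6] [124.2 125.2] 70.03
scene bar 803 [0.494 0.262 0.188] [480.8 262.4] [249.5  27.9] 0.85
scene plate 10632 [0.52  0.216 0.01 ] [475.1 332.8] [950.  464.5] 0.03
scene pinish 1951 [0.5   0.314 0.085] [477.7 307.3] [292.7  93.6] 0.94
side board_grip 0.62 [289. 290.] 1546 med [0.479 0.264 0.186] zpct [0.007 0.186 0.19 ] rect [461.3 219. ] [113.4 311.7] 90.0
side board 0.63 [280. 316.]
[... 695 characters left out ...]
0
side mug 0.96 [217. 147.] 908 med [ 0.76  -0.158  0.048] zpct [0.001 0.048 0.089] rect [ 769.2 -179.9] [98.6 81.8] 30.7
side mug 0.27 [184. 186.] 1336 med [0.774 0.009 0.073] zpct [-0.001  0.073  0.216] rect [816.3 -80.5] [ 77.4 248.2] 23.37
side doughnut 0.89 [167. 256.] 2002 med [0.774 0.173 0.027] zpct [-0.001  0.027  0.047] rect [782.6 157.1] [128.2 137.8] 19.46
side doughnut 0.32 [293. 291.] 1344 med [0.48  0.266 0.187] zpct [0.01  0.187 0.19 ] rect [498.9 219.7] [112.1 227.6] 90.0
side bar 1405 [0.478 0.266 0.186] [477.9 262.4] [ 26.7 252.5] 90.0
side plate 11724 [0.511 0.236 0.009] [470.2 302. ] [941.2 404.4] 0.14
side pinish 3339 [0.476 0.321 0.083] [478.1 307. ] [290.2  93.5] 0.96
```

```bash
cat >> h.py <<'E'
from scipy.spatial.transform import Rotation as Ro
def ori(yaw,tilt=0,half=1):
    # board axes: x=yaw dir; tilt>0 raises +y edge. tool z down, tool y along board -/+y
    B=Ro.from_euler('z',yaw)*Ro.from_euler('x',tilt)
    T=np.diag([1.,-1,-1]) if half==1 else np.diag([-1.,1,-1])
    return (B*Ro.from_matrix(T)).as_quat()
E
python3 - <<'E'
from h import *
P=np.vstack([np.load("scene.npy"),np.load("side.npy")])
for c in("scene","side"):
    P=np.load(c+".npy")
    Q=P[(P[:,2]>.18)&(P[:,2]<.195)&(abs(P[:,0]-.478)<.075)&(abs(P[:,1]-.263)<.03)]
    print(c,"bar top",np.round(np.median(Q,0),4),*rect(Q))
    p=np.polyfit(Q[:,0],Q[:,1],1);print("yaw",p[0],"y at .478",np.polyval(p,.478))
    Q=P[(P[:,2]>.006)&(P[:,2]<.03)&(abs(P[:,0]-.478)<.17)&(abs(P[:,1]-.263)<.18)]
    print("board",*rect(Q))
    Q=P[(P[:,2]>.05)&(P[:,2]<.1)&(abs(P[:,0]-.478)<.07)&(P[:,1]>.29)]
    from scipy.optimize import least_squares
    r=least_squares(lambda v:np.hypot(Q[:,1]-v[0]-v[2]*(Q[:,0]-.478),Q[:,2]-v[1])-.04,[.32,.05,0],loss='soft_l1',f_scale=.003)
    print("pin",r.x)
for h in(1,-1):
    for p,y in(((.478,.2625,.26),.016),((.511,-.294,.2),.098)):
        q=inverse_kinematics(p,ori(y,0,h));print(h,None if q is None else np.round(q,2))
print(current_clock())
E
```

```text
scene bar top [0.486  0.2618 0.1884] [479.4 262.9] [131.1  27.6] 0.12
yaw 0.013185142909739688 y at .478 0.26180536711107494
board [480.1 268.5] [312.5 311.8] 1.15
pin [0.31514483 0.0499143  0.01364663]
side bar top [0.4776 0.2643 0.1872] [478.7 262.3] [ 26.6 129.8] 89.84
yaw 0.00747373544698722 y at .478 0.26392728231859963
board [478.2 259.8] [306.2 298.3] 1.81
pin [0.31370566 0.04854866 0.01244406]
1 [ 0.38  0.25  1.58 -0.    1.32  1.93]
1 [-0.64  0.36  1.56 -0.    1.22  0.83]
-1 [ 0.38  0.25  1.58 -0.    1.32 -1.21]
-1 [-0.64  0.36  1.56 -0.    1.22 -2.31]
1.65
```

```bash
cat >> h.py <<'E'
YB=.013; G=np.array([.479,.2627])
def pose(mid,yaw,tilt,H=.146):
    # mid: point on board top at middle; TCP H above along board z
    B=Ro.from_euler('z',yaw)*Ro.from_euler('x',tilt)
    return np.array(mid)+B.apply([0,0,H]),ori(yaw,tilt)
E
python3 - <<'E'
from h import *
t0=current_clock()
move_ptp(*pose([*G,.114],YB,0)); print("ptp",current_clock()-t0,current_position(),current_finger_gap())
for th in(.03,0.0):
    t0=current_clock(); p,o=pose([*G,.114],YB,th)
    servo_line(p,o,rate=.05); print("line",current_clock()-t0,np.round(current_qvel(),3))
t0=current_clock();q=inverse_kinematics(*pose([*G,.114],YB,.03));print("ik",current_clock()-t0);goto_joints(q);print("gj",current_clock()-t0)
t0=current_clock();servo_line(*pose([*G,.114],YB,0.),rate=.005);print("slow",current_clock()-t0)
d=capture("scene");s=silhouettes("scene","mat")[0];P=cloud(d,s["region"]);P=P[abs(P[:,2])<.015];print("mat",s["conf"],np.median(P,0),*rect(P))
P=cloud(d);P=P[(abs(P[:,2]-.0)<.02)];np.save("m.npy",P)
cv2.imwrite("pics/c.png",d["image"]);cv2.imwrite("pics/w.png",capture("wrist")["image"])
# mat contour pixels -> plane z=.004
m=s["region"].astype(np.uint8);c=max(cv2.findContours(m,0,cv2.CHAIN_APPROX_NONE)[0],key=cv2.contourArea)[:,0]
X=[]
for px in c:
    o,r=ray(d,px);X.append(o+r*((.004-o[2])/r[2]))
print("contour rect",*rect(np.array(X)))
d=capture("side")
for s in silhouettes("side","mat")[:1]:
    m=s["region"].astype(np.uint8);c=max(cv2.findContours(m,0,cv2.CHAIN_APPROX_NONE)[0],key=cv2.contourArea)[:,0]
    X=np.array([o+r*((.004-o[2])/r[2]) for o,r in(ray(d,px) for px in c)]);print("side",*rect(X))
print(current_clock())
E
```

```text
ptp 1.7833 [0.47922692 0.26246435 0.25995905] 0.08758566888474083
line 0.25 [ 0.013  0.003 -0.007 -0.004  0.001  0.01 ]
line 0.25 [-0.01  -0.005  0.009  0.006 -0.002 -0.01 ]
ik 0.0
gj 0.25
slow 1.0250000000000004
mat 0.82 [ 0.52979326 -0.28170581  0.00405757] [ 511.2 -293.5] [344.4 344. ] 5.78
contour rect [ 511.4 -292.4] [345.1 342.5] 5.68
side [ 635.6 -280.1] [ 97.5 347.4] 6.61
5.4583
```

View pics/c.png

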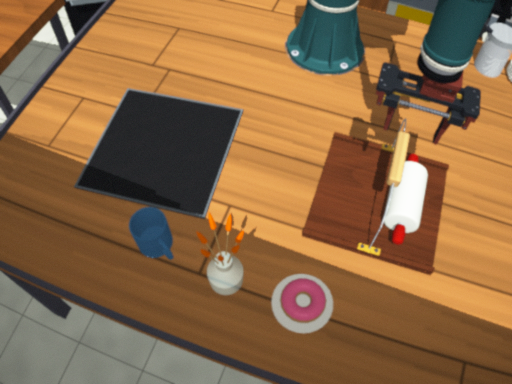

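```bash
cat > ctl.py <<'E'
import numpy as np
def mj(s): s=np.clip(s,0,1); return s**3*(10-15*s+6*s*s)
def acc(y,v,T,k):
    f=-6.87*(T-k*y)
    if abs(v)<2e-3: return 0. if abs(f)<.086 else f-.086*np.sign(f)
    return f-.086*np.sign(v)
def roll(y,v,T0,T1,k,dur,delay=.05,tm=.25,dt=.005):
    for i in range(int(round(dur/dt))):
        T=T0+(T1-T0)*mj((i*dt-delay)/tm); a=acc(y,v,T,k)
        vn=v+a*dt
        if a==0 or (v*vn<0): vn=0.
        v=vn; y+=v*dt
    return y,v
def choose(y,v,T0,k):
    # pick T by short rollout search: hold T1 for .3 s, then cost on state
    yn,_=roll(y,v,T0,T0,k,.2)
    if abs(y)<.006 and abs(v)<.004: return k*y
    best=None
    for A in np.linspace(-.04,.04,41):
        T1=A+k*yn
        a,b=roll(y,v,T0,T1,k,.3)
        vd=-np.sign(a)*min(.045,.9*max(abs(a)-.003,0))   # wanted speed toward middle
        c=((b-vd)/.03)**2+(A/.06)**2
        if best is None or c<best[0]: best=(c,T1)
    return float(np.clip(best[1],-.1,.1))
class Obs:
    def __init__(s,y,T,k): s.y,s.v,s.T,s.T0,s.k=y,0.,T,T,k
    def step(s,m,dur):
        y,v=roll(s.y,s.v,s.T0,s.T,s.k,dur); e=m-y
        s.y=y+.75*e; s.v=v+1.6*e; return e
if __name__=="__main__":
    rng=np.random.default_rng(0)
    for kt in(.55,.65,.78):
      for bias in(-.006,0,.006):
        y,v,T=.052,0.,.034; o=Obs(y,T,.65); ym=0;path=[]
        for n in range(35):
            o.step(y+rng.normal(0,.001),.3)if n else 0
            o.T0=o.T; o.T=choose(o.y,o.v,o.T0,.65)
            y,v=roll(y,v,o.T0+bias,o.T+bias,kt,.3); path.append(y)
        print(kt,bias,round(max(path)*1e3),round(min(path)*1e3),[round(p*1e3) for p in path[::3]],round(v,4))
E
python3 ctl.py
```

```text
0.55 -0.006 51 16 [51, 30, 28, 21, 19, 18, 18, 16, 16, 16, 16, 16] 0.0
0.55 0 50 6 [50, 9, 6, 6, 6, 6, 6, 6, 6, 6, 6, 6] 0.0
0.55 0.006 50 -38 [50, -8, -38, -25, -21, -21, -20, -20, -19, -17, -17, -17] 0.0
0.65 -0.006 51 17 [51, 40, 40, 33, 28, 24, 24, 21, 20, 19, 19, 17] 0.0
0.65 0 51 15 [51, 21, 15, 15, 15, 15, 15, 15, 15, 15, 15, 15] 0.0
0.65 0.006 50 -45 [50, 1, -44, -42, -29, -28, -24, -22, -19, -18, -17, -17] 0.0
0.78 -0.006 52 26 [52, 47, 46, 42, 39, 34, 33, 32, 30, 27, 26, 26] -0.0016
0.78 0 51 16 [51, 40, 36, 28, 20, 18, 16, 16, 16, 16, 16, 16] 0.0
0.78 0.006 51 4 [51, 28, 7, 4, 4, 4, 4, 4, 4, 4, 4, 4] 0.0
```

```bash
cat >> h.py <<'E'
from scipy.optimize import least_squares
def board_state(d,mid,yaw):
    P=cloud(d)-np.array(mid); P=Ro.from_euler('z',-yaw).apply(P)
    pl=P[(abs(P[:,0])<.13)&(abs(P[:,1])<.145)&(abs(P[:,2])<.014)]
    th=0.;z0=0.
    for _ in range(4):
        r=pl[:,2]-z0-th*pl[:,1];q=pl[abs(r)<.006];th,z0=np.polyfit(q[:,1],q[:,2],1)
    h=P[:,2]-z0-th*P[:,1]
    Q=P[(abs(P[:,0])<.07)&(abs(P[:,1])<.19)&(h>.03)&(h<.095)]
    f=lambda v:np.hypot(Q[:,1]-(v[0]-.04*th),Q[:,2]-z0-th*v[0]-.04)-.04
    r=min((least_squares(f,[s],loss='soft_l1',f_scale=.002) for s in(np.median(Q[:,1]),)),key=lambda r:r.cost)
    return r.x[0],th,z0,len(Q),len(pl)
E
python3 - <<'E'
from h import *
for c in("side","scene"): print(c,np.round(board_state(capture(c),[*G,.01],YB),4))
E
```

```text
side [ 5.090e-02 -6.000e-04 -1.200e-03  3.144e+03  8.444e+03]
scene [5.260e-02 1.000e-03 2.000e-04 1.556e+03 8.598e+03]
```

```bash
python3 - <<'E'
s=open('ctl.py').read()
s=s.replace("((b-vd)/.03)**2+(A/.06)**2","((b-vd)/.02)**2+(A/.25)**2").replace(".9*max(abs(a)-.003,0)",".9*abs(a)")
s=s.replace("linspace(-.04,.04,41)","linspace(-.04,.04,65)")
i=s.index("class Obs")
s=s[:i]+'''class Obs:
    def __init__(s,y,T,k): s.y,s.v,s.T,s.T0,s.k,s.b=y,0.,T,T,k,0.
    def step(s,m,th,dur):
        y,v=roll(s.y,s.v,s.T0+s.b,s.T+s.b,s.k,dur); e=m-y
        s.y=y+.75*e; s.v=v+1.8*e
        if abs(s.v)<.004 and abs(e)<.001: s.v=0. if abs(v)==0 else s.v
        s.b+=.5*(th-(s.T+s.b-s.k*m)); return e
    def next(s): s.T0=s.T; s.T=choose(s.y,s.v,s.T0+s.b,s.k)-s.b; return s.T
if __name__=="__main__":
    rng=np.random.default_rng(0)
    for kt in(.55,.65,.78):
      for bias in(-.006,0,.006):
        y,v,T=.052,0.,.034; o=Obs(y,T,.65); path=[]
        for n in range(35):
            if n: o.step(y+rng.normal(0,.0006),o.T+bias-kt*y+rng.normal(.001,.0007),.3)
            o.next()
            y,v=roll(y,v,o.T0+bias,o.T+bias,kt,.3); path.append(y)
        print(kt,bias,round(max(path)*1e3),round(min(path)*1e3),[round(p*1e3) for p in path[::2]],round(v,4))
'''
open('ctl.py','w').write(s)
E
python3 ctl.py
```

```text
0.55 -0.006 51 3 [51, 35, 28, 21, 16, 11, 9, 5, 5, 5, 5, 5, 5, 3, 3, 3, 3, 3] 0.0
0.55 0 50 3 [50, 26, 15, 12, 8, 5, 5, 5, 5, 5, 5, 5, 5, 3, 3, 3, 3, 3] 0.0
0.55 0.006 50 4 [50, 20, 8, 5, 4, 4, 4, 4, 4, 4, 4, 4, 4, 4, 4, 4, 4, 4] 0.0
0.65 -0.006 51 2 [51, 39, 31, 22, 15, 10, 6, 4, 4, 4, 2, 2, 2, 2, 2, 2, 2, 2] -0.0017
0.65 0 51 2 [51, 34, 23, 15, 12, 7, 3, 2, 2, 2, 2, 2, 2, 2, 2, 2, 2, 2] 0.0
0.65 0.006 50 3 [50, 27, 8, 3, 3, 3, 3, 3, 3, 3, 3, 3, 3, 3, 3, 3, 3, 3] 0.0
0.78 -0.006 52 3 [52, 46, 37, 24, 14, 7, 3, 3, 3, 3, 3, 3, 3, 3, 3, 3, 3, 3] 0.0
0.78 0 51 2 [51, 41, 34, 25, 14, 8, 6, 4, 4, 4, 4, 4, 4, 4, 4, 4, 4, 4] 0.0
0.78 0.006 51 4 [51, 32, 18, 11, 7, 4, 4, 4, 4, 4, 4, 4, 4, 4, 4, 4, 4, 4] 0.0
```

```bash
python3 - <<'E'
from h import *
servo_line(*pose([*G,.010],YB,0),rate=.08)
move_gripper(0.0)
print("gap",current_finger_gap(),current_grip_force(),current_force(),current_clock())
print(np.round(board_state(capture("side"),[*G,.01],YB),4))
servo_line(*pose([*G,.020],YB,.034,H=.136),rate=.02)
print("preload",np.round(board_state(capture("side"),[*G,.01],YB),4),current_force(),current_torque(),current_clock())
E
```

```text
gap 0.025693592574614916 29.998791217803955 [ 0.78478105 -0.54922776  0.73135503] 7.9833
[ 5.090e-02 -5.000e-04 -1.100e-03  3.042e+03  7.644e+03]
preload [ 5.090e-02 -8.000e-04 -1.100e-03  3.137e+03  7.795e+03] [ 0.73137329 -0.73959057  0.84647351] [-0.55060704  0.12007233  0.11897884] 8.4667
```

```bash
cat > loop.py <<'E'
from h import *
from ctl import *
import json
def run(o,mid,yaw,cam="side",steps=25,still=4,off=0.):
    cnt=0;tp=None
    for n in range(steps):
        t=current_clock();y,th,z0,nq,_=board_state(capture(cam),mid,yaw);y-=off
        if tp is None: o.y=y
        e=o.step(y,th,t-tp) if tp else 0; tp=t
        cnt=cnt+1 if abs(y)<.008 and abs(o.v)<.006 else 0
        T=o.next()
        print(f"{t:.2f} y{y*1e3:.1f} v{o.v*1e3:.0f} th{th*1e3:.1f} b{o.b*1e3:.1f} T{T*1e3:.1f} z{z0*1e3:.1f} n{nq}")
        if cnt>=still: break
        servo_line(*pose(mid,yaw,T),rate=.2)
    json.dump([o.T,o.b],open("st.json","w"))
E
python3 - <<'E'
from loop import *
mid=[*G,.035]
servo_line(*pose(mid,YB,.034),rate=.05);print(current_clock(),current_force())
run(Obs(.051,.034,.65),mid,YB)
E
```

```text
9.1167 [ 0.44743125 -0.41801859 -9.56057996]
9.12 y51.3 v0 th-6.8 b0.0 T73.3 z-1.2 n3312
9.42 y48.8 v-21 th26.9 b-7.4 T28.2 z-1.6 n3284
9.72 y37.1 v-36 th4.2 b-3.6 T39.2 z-1.2 n3046
10.02 y30.2 v-24 th11.6 b-5.8 T25.6 z-1.3 n2986
10.32 y23.6 v-19 th5.7 b-5.2 T37.2 z-1.1 n2666
10.62 y18.4 v-18 th17.3 b-6.6 T9.5 z-1.2 n2628
10.92 y10.8 v-14 th0.5 b-4.2 T38.5 z-1.2 n2188
11.22 y6.4 v-15 th24.3 b-7.1 T-17.7 z-1.2 n2306
11.52 y-3.1 v-9 th-12.5 b-1.9 T-10.5 z-1.2 n1467
11.82 y-4.0 v-1 th-12.4 b-3.2 T1.0 z-1.3 n1593
12.12 y-2.8 v0 th-2.1 b-4.1 T2.1 z-1.2 n1713
12.42 y-2.3 v0 th-0.3 b-4.0 T2.4 z-1.2 n1725
12.72 y-2.3 v0 th0.0 b-3.9 T2.4 z-1.2 n1727
```

```bash
python3 - <<'E'
from loop import *
A=np.array([*G,.06]);B=np.array([.5113,-.2935,.06]);yb=.100;T=.0024
servo_line(*pose(A,YB,T),rate=.03);print(np.round(board_state(capture("side"),A,YB),4))
m=A+(B-A)*.15;servo_line(*pose(m,YB,T),rate=.03);print(current_clock(),np.round(current_qvel(),3),np.round(board_state(capture("side"),m,YB),4))
E
```

```text
[-2.4000e-03 -1.0000e-04 -1.4000e-03  1.9020e+03  1.0665e+04]
16.7333 [-0.    -0.001 -0.    -0.    -0.002 -0.002] [-2.4000e-03  3.0000e-04 -1.2000e-03  2.2690e+03  1.0047e+04]
```

```bash
python3 - <<'E'
from loop import *
B=np.array([.5113,-.2935,.06]);yb=.100;T=.0024
servo_line(*pose(B,yb,T),rate=.06);print(current_clock())
for c in("side","scene"):
    d=capture(c);print(c,np.round(board_state(d,B,yb),4))
    P=cloud(d)-B;P=Ro.from_euler('z',-yb).apply(P)
    Q=P[(abs(P[:,2]-.005)<.013)&(abs(P[:,:2])<.19).all(1)];print("board rel",*rect(Q))
    Q=P[(abs(P[:,2]-.178)<.008)&(abs(P[:,0])<.063)&(abs(P[:,1])<.03)];print("bar rel",len(Q),*(rect(Q) if len(Q)>5 else ()))
    cv2.imwrite(f"pics/d_{c}.png",d["image"])
    np.save(f"d_{c}.npy",cloud(d))
E
```

```text
24.825
side [-2.400e-03 -2.400e-03 -8.000e-04  1.359e+03  4.342e+03]
board rel [-1.2  0.2] [304.5 303.6] 89.89
bar rel 263 [-0.5  7.1] [124.6  37.4] 1.07
scene [-6.000e-04  8.000e-04  1.000e-04  1.658e+03  6.932e+03]
board rel [-2.3  0.9] [302.1 306.3] 89.92
bar rel 404 [4.8 3.1] [ 45.5 117.7] 77.34
```

View pics/d_scene.png

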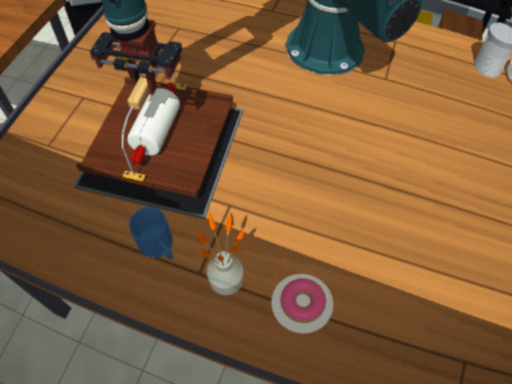

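View pics/d_side.png

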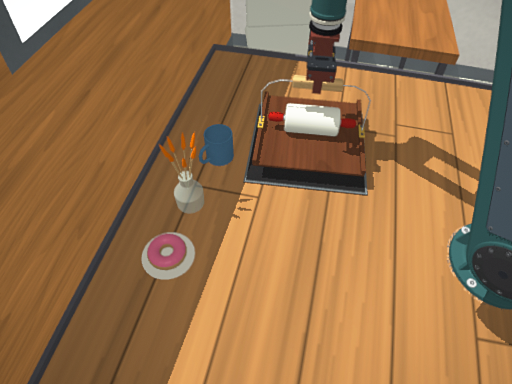

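The scene picture shows the board over the mat with the pin under the bar, around (155,122). The side picture agrees, with the pin at (313,120) and the board's edges parallel to the mat's. I'll trim the centring, hold for more than 2 s, then lower.

```bash
python3 - <<'E'
from loop import *
yb=.101;T=.0030
c=np.array([.5113,-.2935])+Ro.from_euler('z',yb).apply([.0018,-.0006,0])[:2]
B=np.array([*c,.06]);servo_line(*pose(B,yb,T),rate=.01)
for i in range(4):
    print(current_clock(),*(np.round(board_state(capture(k),B,yb)[:2],4) for k in("side","scene")));sleep(.75)
servo_line(*pose([*c,.018],yb,T),rate=.02)
r=servo_line(*pose([*c,.012],yb,T),rate=.005,contact_N=3.0)
p=current_position();print("contact",r,current_clock(),p,current_force(),[np.round(board_state(capture(k),[*c,.014],yb),4) for k in("side","scene")])
E
```

```text
25.2667 [-0.0026 -0.0017] [-0.0006  0.0016]
26.1167 [-0.0027 -0.0016] [-0.0007  0.0014]
26.9667 [-0.0025 -0.0015] [-0.0007  0.0015]
27.8167 [-0.0027 -0.0019] [-0.0007  0.0012]
contact True 31.7167 [ 0.5131618  -0.29433538  0.15997907] [0.08737877 0.17984537 6.97297136] [array([-2.50e-03, -3.80e-03, -7.00e-04,  1.26e+03,  4.24e+03]), array([-4.000e-04, -5.000e-04,  1.000e-04,  1.554e+03,  6.632e+03])]
```

```bash
python3 - <<'E'
from loop import *
p=current_position();q=current_orientation()
servo_line([p[0],p[1],p[2]+.0003],rate=.005);print(current_force())
move_gripper(.085);sleep(.3)
servo_line([p[0],p[1],.27],q,rate=.08)
yb=.1;B=np.array([.5113,-.2935,.014]);print(current_clock())
for c in("side","scene"):
    d=capture(c);print(c,np.round(board_state(d,B,yb),4))
    P=cloud(d)-B;P=Ro.from_euler('z',-yb).apply(P)
    Q=P[(abs(P[:,2]-.007)<.010)&(abs(P[:,:2])<.19).all(1)];print("board rel",*rect(Q))
    cv2.imwrite(f"pics/e_{c}.png",d["image"])
sleep(.5);print(np.round(board_state(capture("side"),B,yb),4))
E
```

```text
[ 0.10074765 -3.65145741 -2.16022996]
35.55
side [-3.000e-03 -4.200e-03 -7.000e-04  1.274e+03  4.229e+03]
board rel [ 0.1 -0. ] [303.4 305.8] 0.65
scene [-8.000e-04 -5.000e-04  1.000e-04  1.579e+03  6.632e+03]
board rel [-0.7  0.6] [307.  301.1] 0.13
[-3.200e-03 -3.300e-03 -7.000e-04  1.269e+03  4.247e+03]
```

View pics/e_scene.png

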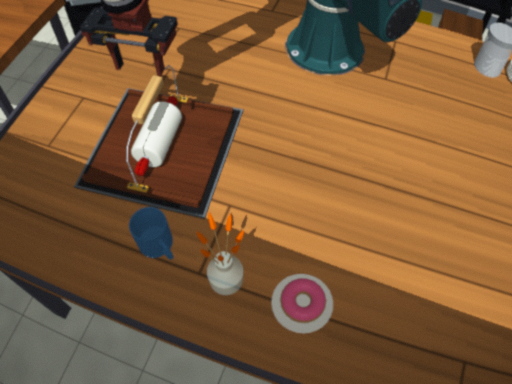

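The picture shows the board centred and square on the mat, with an even border around it. The pin lies still at (158,133) under the bar, the gripper is clear, and the bystanders are where they were. I'm handing in the job.

```bash
python3 -c "
from bench import *
print(close_job())"
```

```text
the job is handed in; nothing more can be done
None
```

The job is handed in at about 36 s: the board sits centred on the mat to within about 1 mm and square to within about half a degree, with the pin lying still within about 3 mm of its middle, after being held steady in the air for over two seconds before lowering.

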